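# Throw the interlocked gas valve levers

### The arm

A 6-joint arm with a two-finger parallel gripper is mounted at the origin on the work surface. World frame = base frame: x ahead of the robot, y to its left, z up, the work surface at z = 0. Lengths are in m, angles in degrees, forces in N, time in s.
With the tool pointing down it reaches from about 0.3 to 0.75 m from the base axis. Payload 8.5 kg.
Tool frame: the origin (TCP) lies at the very end of the fingers, on their centre line; the grasp point (between the pads) lies 19 mm behind it; z points along the fingers, y is the line along which they close (so a half turn about z gives the same grasp; the last joint's range is limited). The gripper opens to 85 mm and grips with 20 to 120 N. Pads are 22 mm wide; open, the fingers measure 114 mm over their backs; the gripper's body (76 mm by 85 mm) begins 54 mm behind the grasp point. The pads swing forward as they close: fully open they stand 13 mm farther back than shut.
Start: joints at [-87.107, 21.807, 74.336, -0, 83.858, -12.336], TCP at [0.144, -0.531, 0.209] pointing down, gripper open.
Joint ranges: [-178.18, 178.18], [-50.72, 133.34], [12.68, 142.11], [-81.47, 261.47], [9.98, 163.14], [-165.26, 165.26]. Speed limits (degrees/s): [136.94, 136.94, 180, 180, 180, 180].

### API

Orientations are given as a 3x3 rotation matrix whose columns are the frame's x, y, z axes.
In Python, from rig import observe, cams, ticket gives the robot as it stands.
- The arm moves only by the tool move_arm, never from a script. Its arguments are lists of equal length, an entry for each row: "jaw": the finger opening in cm, from 0 to 8.54; "dp": the shift along the tool's x, y, z in cm, a list of three; "turn": the turn, a rotation vector about the tool's x, y, z in rad, a list of three. In form: {"jaw": [jaw, ...], "dp": [[tx, ty, tz], ...], "turn": [[wx, wy, wz], ...]}. A call has 1 to 12 rows; each row shifts and turns the commanded pose from where the row before left it, along the tool's axes as they then stand; what a row does not reach is not made up. A row lasts 1/12 s, in which the tool goes at most 41.7 mm and 7.16 degrees, less where a joint would pass 70% of its speed; a pose out of reach is approached as far as the arm can. A call is refused whole if a number of a shift passes 4.17 or a number of a turn 0.125, either way. A call with a gripper value outside its range is refused whole. The fingers move at their own pace and stop on an object; "force" is the grip in N (left out, the last holds). Time passes only in rows, so rows that do not move let the fingers close. It gives the time, the measured TCP pose, the force, the opening and the grip force at its end, in the units of the state.
- observe(): the state, without advancing time (a new reading comes with each control period).
- cams.get_image(name): name is "scene" or "top" or "wrist"; returns (picture, depth): 420x560x3 uint8, red, green, blue; 420x560 float32, m along the optical axis (not along the pixel's ray), 0 where there is no reading.
- cams.calibration(name): a dict with "vertical_fov" (degrees; the focal length in pixels is half the picture's height over the tangent of half this angle, whatever the lens; pixels are square), "cx", "cy" (the principal point, pixels), "k1" (the pictures are not rectified: a ray, as slopes to the right and down, at radius r is drawn at 1 + k1 r^2 times it, then the intrinsics apply), "view" (4x4, takes a point from world to camera coordinates); the wrist camera has in their place "tool_from_camera" (4x4, takes a point from camera to tool coordinates, whose origin is the TCP and whose axes are the flange's). Camera axes: x right, y up, looking along -z (the intrinsics and any distortion apply to the point x, -y, -z); pixel columns grow to the right and rows downward; lengths in m; the calibration is good to about 2 mm. A picture is of the moment at which its call begins: read the wrist's pose just before it. calibration takes no time and is no camera call.
- ticket.close_job(): hands the job in; it is judged then, once.
Trained networks look in the newest picture that a camera, given by its name, has taken for a name from the list of things; names that differ only in an ending like _2 or _b are one class to them, and where a whole thing is asked for, a point or a joint stands for the part that bears it (a point fixed in the world has none). Each returns a list of dicts, best first, with "p" (0 to 1); they miss things now and then, are a little off and sometimes report something else, mostly with a low value. They report only what shows in the picture. A call takes as long as a camera call.
- cams.spot_in(camera, query): "box" ([centre column, centre row, width, height] as shares, 0 to 1, of the picture: columns of its width, rows of its height, round what is visible of it).
- cams.outline_of(camera, query): "mask" (420x560 bool, what is visible of it) and "box" ([centre column, centre row, width, height] as shares, 0 to 1, of the picture: columns of its width, rows of its height, round what is visible of it).
- cams.mark_of(camera, query): "location" ([column, row] as shares, 0 to 1, of the picture: columns of its width, rows of its height: a listed point, or the origin of a listed thing).
The state is a dict: "time_s": time; "q": joint angles; "qvel": joint speeds; "joint_efforts": joint torques, N m; "position": TCP position; "tool_rot": TCP orientation; "ft_force": force on the tool from outside, world axes, zero at the start; "wrist_torque": the same for the moment, N m; "grip_width": finger opening in m; "gripper_force": force on a finger pad.
Only numpy, scipy, OpenCV 4.12 (cv2) and the standard library are available. Lean on these libraries where they do the work, as an engineer would, in place of code of your own. Each camera call takes 0.05 s, during which the arm holds its last target. There are 200 camera calls.

### The job

Turn on the bench gas: throw all three levers of the valve bank fully over, away from the robot, and leave them there. A safety interlock lets them over only in one order that you must find by feel: if a lever is blocked, do not force it (never push the bank or a lever with more than about 20 N) but try another. Leave everything else on the bench as it is.

Things in the scene. Friction and masses are not known exactly. Their poses are not given: they have to be found in the camera images.
- bank: Gas valve bank: a pale grey box fixed to the bench, 170 (its x) x 300 (its y) x 100 mm high, origin under its centre, on the bench. Its +x points away from the robot (within 0.3 rad of world x): the levers are thrown that way; +y is left. Hidden interlock, new order each time: one lever is free at first, a second once that is fully over, then the third. Blocked, a grip gives 6 mm, then springs back.
- lever_left (a joint): Angle of the left lever (rad): 0 = off, leaning 0.4 rad towards the robot (bank -x); 0.8 = fully over, leaning 0.4 rad away, at its stop. Its axis is level, along the bank's y, at bank x = 0, y = +80 mm, 30 mm above the bench. It stays where it is left. A free lever needs about 2 to 8 N at its grip, most in the last half. Its rod is springy, 2.5 N per mm at the grip, when blocked or at the stop.
- grip_left (a point): Centre of the blue T-grip of the left lever: a bar 46 mm long along the bank's y, 20 mm in diameter, 150 mm from the lever's axis on a 12 mm steel rod that stands out of a slot in the bank's top (100 mm up). At joint 0 it is at bank x = -58 mm, 168 mm above the bench; half-way it is 180 mm up; it ends at x = +58 mm, 168 mm up.
- lever_middle (a joint): Angle of the middle lever (rad): 0 = off, leaning 0.4 rad towards the robot (bank -x); 0.8 = fully over, leaning 0.4 rad away, at its stop. Its axis is level, along the bank's y, at bank x = 0, y = 0 mm, 30 mm above the bench. It stays where it is left. A free lever needs about 2 to 8 N at its grip, most in the last half. Its rod is springy, 2.5 N per mm at the grip, when blocked or at the stop.
- grip_middle (a point): Centre of the yellow T-grip of the middle lever: a bar 46 mm long along the bank's y, 20 mm in diameter, 150 mm from the lever's axis on a 12 mm steel rod that stands out of a slot in the bank's top (100 mm up). At joint 0 it is at bank x = -58 mm, 168 mm above the bench; half-way it is 180 mm up; it ends at x = +58 mm, 168 mm up.
- lever_right (a joint): Angle of the right lever (rad): 0 = off, leaning 0.4 rad towards the robot (bank -x); 0.8 = fully over, leaning 0.4 rad away, at its stop. Its axis is level, along the bank's y, at bank x = 0, y = -80 mm, 30 mm above the bench. It stays where it is left. A free lever needs about 2 to 8 N at its grip, most in the last half. Its rod is springy, 2.5 N per mm at the grip, when blocked or at the stop.
- grip_right (a point): Centre of the green T-grip of the right lever: a bar 46 mm long along the bank's y, 20 mm in diameter, 150 mm from the lever's axis on a 12 mm steel rod that stands out of a slot in the bank's top (100 mm up). At joint 0 it is at bank x = -58 mm, 168 mm above the bench; half-way it is 180 mm up; it ends at x = +58 mm, 168 mm up.
- rack: Bystander: yellow tube rack 100 x 130 x 35 mm filled with capped tubes to 109 mm high, left of the bank; origin under its centre.
- bottle: Bystander: amber glass bottle, 76 mm diameter, 160 mm high, right of the bank; origin under its centre.
- timer: Bystander: small white timer 55 x 26 x 16 mm lying loose on the bank's top by its left edge, at about bank y = +131 mm; origin under its centre.
- tip_box: Bystander: blue pipette-tip box 85 x 120 x 65 mm beyond the bank; origin under its centre.
- beaker: Bystander: pale beaker, 72 mm diameter, 90 mm high, beyond the bank; origin under its centre.
- goggles: Bystander: blue-framed safety goggles, about 130 x 145 x 47 mm, at the near left of the bench; origin at the foot of the lenses.

How it is judged:
By the outcome, as a careful person would: the job done as asked, in the order asked, and still so for the second after the job is handed in, with the robot touching nothing.
It also fails if it takes over 72 s, if anything falls off the work surface, if the arm or the gripper's body presses on something with over 40 N, if the wrist force passes 120 N, or if a joint passes its speed limit or range.

## Working session

There is one attempt and no reset: what is moved stays moved. The work goes in short steps, Python scripts to look and compute and a tool call to move; the robot and the scene stay as the last step left them, time stands still between calls to the robot, and variables do not carry over. Pictures are saved under pics/ and viewed, at most 10 in all, crops included, and the job is handed in when it is done.

Besides the shell and the picture viewer there is one more tool, called after "Emit:" by a JSON object that holds its "name" and its "arguments", one argument or row to a line. move_arm: Moves the arm, as the interface text tells. Its arguments: {"type":"object","properties":{"jaw":{"type":"array","items":{"type":"number"}},"dp":{"type":"array","items":{"type":"array","items":{"type":"number"}}},"turn":{"type":"array","items":{"type":"array","items":{"type":"number"}}},"force":{"type":"number"}},"required":["jaw","dp","turn"]}

```bash
mkdir -p pics; ls
cat > h.py <<'E'
import numpy as np,cv2
from rig import observe,cams,ticket
def world(cam,u,v,d,c=None):
    c=c or cams.calibration(cam); f=210/np.tan(np.radians(c["vertical_fov"]/2))
    K=np.array([[f,0,c["cx"]],[0,f,c["cy"]],[0,0,1]])
    p=cv2.undistortPoints(np.array([[[u,v]]],float),K,np.array([c["k1"],0,0,0.]))[0,0] 
    pc=np.array([p[0]*d,-p[1]*d,-d,1])
    return (np.linalg.inv(np.array(c["view"]))@pc)[:3]
E
python3 - <<'E'
from h import *
np.set_printoptions(precision=4,suppress=True)
for cam in ["top","scene"]:
    im,d=cams.get_image(cam); cv2.imwrite(f"pics/{cam}0.png",im[:,:,::-1])
    print(cam,cams.calibration(cam))
    for q in ["grip_left","grip_middle","grip_right","bank"]:
        r=cams.mark_of(cam,q)
        if r:
            u,v=r[0]["location"]; u*=560; v*=420
            dd=d[int(v),int(u)]; print(q,r[0]["p"],u,v,dd,world(cam,u,v,dd))
    if cam=="top":
        for q in ["grip_left","grip_middle","grip_right"]:
            r=cams.outline_of(cam,q)
            if r:
                m=r[0]["mask"]; ys,xs=np.nonzero(m&(d>0)); P=np.array([world(cam,x,y,d[y,x]) for x,y in zip(xs,ys)])
                print(q,r[0]["p"],len(P),np.median(P,0),P.min(0),P.max(0))
s=observe();print(s)
E
```

```text
pics
top {'vertical_fov': 43.7146102044035, 'cx': 284.259645252779, 'cy': 207.09060820452652, 'k1': -0.18052371740205814, 'view': array([[ 0.0292, -0.9995,  0.0079,  0.0553],
       [ 0.9912,  0.0299,  0.1289, -0.5382],
       [-0.1291,  0.0041,  0.9916, -1.3747],
       [ 0.    ,  0.    ,  0.    ,  1.    ]])}
grip_left 0.7 281.176 214.49400000000003 1.2642422 [0.4997 0.0787 0.1762]
grip_middle 0.74 312.984 219.282 1.2626041 [0.4903 0.0017 0.1769]
grip_right 0.62 345.408 216.59400000000002 1.2896132 [ 0.502  -0.0799  0.1515]
bank 0.86 310.57599999999996 202.31400000000002 1.3450756 [0.5422 0.0043 0.1005]
grip_left 0.66 156 [0.4986 0.079  0.1746] [0.4893 0.0572 0.1076] [0.5295 0.1009 0.1834]
grip_middle 0.76 173 [ 0.4947 -0.0015  0.1745] [ 0.4845 -0.0228  0.0965] [0.5232 0.0213 0.1816]
grip_right 0.51 165 [ 0.4915 -0.0803  0.1747] [ 0.4816 -0.1035  0.098 ] [ 0.5216 -0.0575  0.1821]
scene {'vertical_fov': 47.37023145333599, 'cx': 271.04800287846615, 'cy': 208.18158945953934, 'k1': -0.021738416170511993, 'view': array([[-0.3172,  0.9483, -0.0055,  0.1014],
       [-0.7071, -0.2326,  0.6
[... 269 characters left out ...]
 0.72 217.0 172.998 1.1614847 [ 0.4974 -0.0778  0.1768]
bank 0.76 241.976 243.68400000000003 1.1195251 [0.6229 0.0303 0.0952]
{'time_s': 0.65, 'q': array([-87.1051,  21.8062,  74.3345,   0.0004,  83.8599, -12.3351]), 'qvel': array([-0.0448,  0.1044,  0.0249, -0.0245,  0.0453,  0.0015]), 'joint_efforts': array([ -0.0011, -44.8209, -23.1422,  -0.0001,   0.0006,   0.    ]), 'position': array([ 0.1445, -0.5307,  0.2086]), 'tool_rot': array([[ 0.9649,  0.2627,  0.    ],
       [ 0.2627, -0.9649,  0.    ],
       [ 0.    , -0.    , -1.    ]]), 'ft_force': array([-0.1056,  0.4363, -0.5553]), 'wrist_torque': array([-0.0023,  0.03  , -0.0241]), 'gripper_force': 0.0, 'grip_width': 0.08535928219005937}
```

View both.

View pics/top0.png

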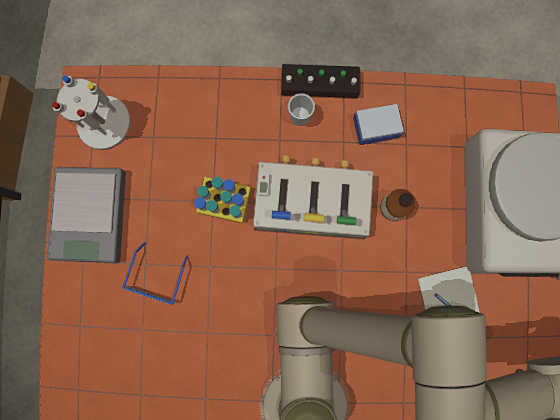

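View pics/scene0.png

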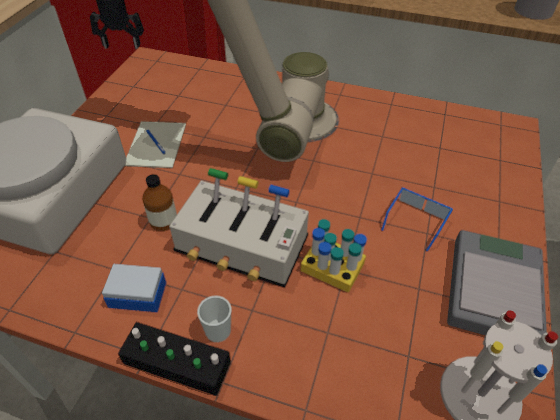

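The top view shows blue (281,215), yellow (313,218) and green (346,220). All three lean towards the robot, the timer is by the left edge at (263,187), and the path in from the right front is clear. I'll push with closed fingers, tool x along the bank's x, starting with the right lever.

Emit:
{"name": "move_arm", "arguments": {
  "jaw": [0,0,0,0,0,0,0,0,0,0,0,0],
  "dp": [
    [0,0,0],
    [0,0,0],
    [0,0,0],
    [1.54,-2.59,0],
    [1.54,-2.59,0],
    [1.54,-2.59,0],
    [1.54,-2.59,0],
    [1.54,-2.59,0],
    [1.54,-2.59,0],
    [1.54,-2.59,0],
    [1.54,-2.59,0],
    [1.54,-2.59,0]
  ],
  "turn": [
    [0,0,0.1035],
    [0,0,0.1035],
    [0,0,0.1035],
    [0,0,0],
    [0,0,0],
    [0,0,0],
    [0,0,0],
    [0,0,0],
    [0,0,0],
    [0,0,0],
    [0,0,0],
    [0,0,0]
  ]
}}

```text
time_s: 1.65
position: [0.2939, -0.3027, 0.2088]
tool_rot: [[0.999, -0.045, 0.0], [-0.045, -0.999, -0.0], [0.0, 0.0, -1.0]]
ft_force: [1.0, -0.2, -0.3]
grip_width: -0.0001
gripper_force: 0.0
```

Emit:
{"name": "move_arm", "arguments": {
  "jaw": [0,0,0,0,0,0,0,0,0,0],
  "dp": [
    [1.54,-2.59,0],
    [1.54,-2.59,0],
    [1.54,-2.59,0],
    [1.54,-2.59,0],
    [1.54,-2.59,0],
    [1.54,-2.59,0],
    [1.54,-2.59,0],
    [1.54,-2.59,0],
    [1.54,-2.59,0],
    [0,0,0]
  ],
  "turn": [
    [0,0,0],
    [0,0,0],
    [0,0,0],
    [0,0,0],
    [0,0,0],
    [0,0,0],
    [0,0,0],
    [0,0,0],
    [0,0,0],
    [0,0,0]
  ]
}}

```text
time_s: 2.48
position: [0.4439, -0.0739, 0.2087]
tool_rot: [[0.999, -0.041, 0.001], [-0.041, -0.999, 0.001], [0.001, -0.001, -1.0]]
ft_force: [0.5, 0.7, -0.2]
grip_width: -0.0002
gripper_force: 0.0
```

Emit:
{"name": "move_arm", "arguments": {
  "jaw": [0,0,0,0,0,0],
  "dp": [
    [0,0,2.5],
    [0,0,2.5],
    [1,0,0],
    [1,0,0],
    [0,0,0],
    [0,0,0]
  ],
  "turn": [
    [0,0,0],
    [0,0,0],
    [0,0,0],
    [0,0,0],
    [0,0,0],
    [0,0,0]
  ]
}}

```text
time_s: 2.98
position: [0.4635, -0.0788, 0.1598]
tool_rot: [[0.999, -0.045, 0.002], [-0.045, -0.999, -0.001], [0.002, 0.001, -1.0]]
ft_force: [-0.2, -0.0, -0.5]
grip_width: 0.0001
gripper_force: 0.0
```

Emit:
{"name": "move_arm", "arguments": {
  "jaw": [0,0,0,0,0],
  "dp": [
    [0.3,0,0],
    [0.3,0,0],
    [0.2,0,0],
    [0,0,0],
    [0,0,0]
  ],
  "turn": [
    [0,0,0],
    [0,0,0],
    [0,0,0],
    [0,0,0],
    [0,0,0]
  ]
}}

```text
time_s: 3.4
position: [0.4702, -0.0786, 0.1588]
tool_rot: [[0.999, -0.045, 0.0], [-0.045, -0.999, -0.0], [0.0, 0.0, -1.0]]
ft_force: [0.1, 0.1, 0.2]
grip_width: -0.0004
gripper_force: 0.0
```

Emit:
{"name": "move_arm", "arguments": {
  "jaw": [0,0,0,0],
  "dp": [
    [0.2,0,0],
    [0.2,0,0],
    [0,0,0],
    [0,0,0]
  ],
  "turn": [
    [0,0,0],
    [0,0,0],
    [0,0,0],
    [0,0,0]
  ]
}}

```text
time_s: 3.73
position: [0.4742, -0.0787, 0.1586]
tool_rot: [[0.999, -0.045, -0.0], [-0.045, -0.999, 0.0], [-0.0, -0.0, -1.0]]
ft_force: [-0.0, 0.3, -0.6]
grip_width: -0.0002
gripper_force: 0.0
```

Emit:
{"name": "move_arm", "arguments": {
  "jaw": [0,0,0,0],
  "dp": [
    [0.2,0,0],
    [0.2,0,0],
    [0,0,0],
    [0,0,0]
  ],
  "turn": [
    [0,0,0],
    [0,0,0],
    [0,0,0],
    [0,0,0]
  ]
}}

```text
time_s: 4.07
position: [0.4783, -0.0789, 0.1586]
tool_rot: [[0.999, -0.045, -0.0], [-0.045, -0.999, 0.0], [-0.0, 0.0, -1.0]]
ft_force: [0.8, 0.6, 0.3]
grip_width: 0.0
gripper_force: 0.0
```

Emit:
{"name": "move_arm", "arguments": {
  "jaw": [0,0,0,0],
  "dp": [
    [0.1,0,0],
    [0.1,0,0],
    [0,0,0],
    [0,0,0]
  ],
  "turn": [
    [0,0,0],
    [0,0,0],
    [0,0,0],
    [0,0,0]
  ]
}}

```text
time_s: 4.4
position: [0.4802, -0.079, 0.1586]
tool_rot: [[0.999, -0.045, -0.0], [-0.045, -0.999, -0.0], [-0.0, 0.0, -1.0]]
ft_force: [-0.3, 0.1, 0.1]
grip_width: -0.0002
gripper_force: 0.0
```

Emit:
{"name": "move_arm", "arguments": {
  "jaw": [0,0,0,0],
  "dp": [
    [0.15,0,0],
    [0.15,0,0],
    [0,0,0],
    [0,0,0]
  ],
  "turn": [
    [0,0,0],
    [0,0,0],
    [0,0,0],
    [0,0,0]
  ]
}}

```text
time_s: 4.73
position: [0.4833, -0.0792, 0.1586]
tool_rot: [[0.999, -0.045, -0.0], [-0.045, -0.999, 0.0], [-0.0, 0.0, -1.0]]
ft_force: [0.0, -0.6, 0.4]
grip_width: 0.0001
gripper_force: 0.0
```

Emit:
{"name": "move_arm", "arguments": {
  "jaw": [0,0,0,0],
  "dp": [
    [0.15,0,0],
    [0.15,0,0],
    [0,0,0],
    [0,0,0]
  ],
  "turn": [
    [0,0,0],
    [0,0,0],
    [0,0,0],
    [0,0,0]
  ]
}}

```text
time_s: 5.07
position: [0.4862, -0.0793, 0.1586]
tool_rot: [[0.999, -0.045, 0.0], [-0.045, -0.999, -0.0], [0.0, 0.0, -1.0]]
ft_force: [0.3, -0.3, 0.4]
grip_width: 0.0
gripper_force: 0.0
```

Run:
```python
from h import *
im,d=cams.get_image("scene"); a=cv2.resize(im[100:300,120:380],None,fx=3,fy=3,interpolation=cv2.INTER_CUBIC)
cv2.imwrite("pics/s1.png",a[:,:,::-1])
```

```text
(no output)
```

View pics/s1.png

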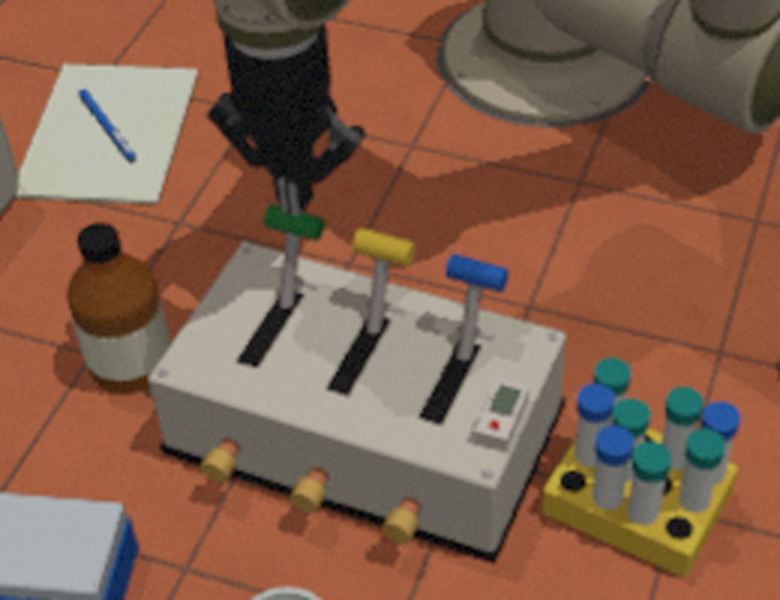

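The crop shows the slim closed fingertips right behind the green grip at (293,210), just about to touch it. I'll continue in small steps.

Emit:
{"name": "move_arm", "arguments": {
  "jaw": [0,0,0,0],
  "dp": [
    [0.15,0,0],
    [0.15,0,0],
    [0,0,0],
    [0,0,0]
  ],
  "turn": [
    [0,0,0],
    [0,0,0],
    [0,0,0],
    [0,0,0]
  ]
}}

```text
time_s: 5.45
position: [0.4893, -0.0794, 0.1586]
tool_rot: [[0.999, -0.045, -0.0], [-0.045, -0.999, -0.0], [-0.0, 0.0, -1.0]]
ft_force: [0.3, 0.5, 0.4]
grip_width: 0.0002
gripper_force: 0.0
```

Emit:
{"name": "move_arm", "arguments": {
  "jaw": [0,0,0,0],
  "dp": [
    [0.15,0,0],
    [0.15,0,0],
    [0,0,0],
    [0,0,0]
  ],
  "turn": [
    [0,0,0],
    [0,0,0],
    [0,0,0],
    [0,0,0]
  ]
}}

```text
time_s: 5.78
position: [0.4922, -0.0796, 0.1586]
tool_rot: [[0.999, -0.045, -0.0], [-0.045, -0.999, 0.0], [-0.0, -0.0, -1.0]]
ft_force: [1.1, -0.1, -0.0]
grip_width: 0.0002
gripper_force: 0.0
```

```bash
cat >> h.py <<'E'
def grip(q,cam="scene"):
    im,d=cams.get_image(cam); r=cams.outline_of(cam,q)
    if not r: return None
    ys,xs=np.nonzero(r[0]["mask"]&(d>0)); P=np.array([world(cam,x,y,d[y,x]) for x,y in zip(xs,ys)])
    P=P[P[:,2]>.155]
    return r[0]["p"],len(P),np.median(P,0).round(4)
E
python3 - <<'E'
from h import *
for q in ["grip_left","grip_middle","grip_right"]: print(q,grip(q))
im,d=cams.get_image("scene"); a=cv2.resize(im[130:230,180:310],None,fx=6,fy=6,interpolation=cv2.INTER_CUBIC)
cv2.imwrite("pics/s2.png",a[:,:,::-1])
E
```

```text
grip_left (0.54, 184, array([0.505 , 0.0821, 0.1734]))
grip_middle (0.54, 170, array([0.501 , 0.0019, 0.1734]))
grip_right (0.69, 124, array([ 0.498 , -0.0728,  0.1716]))
```

View pics/s2.png

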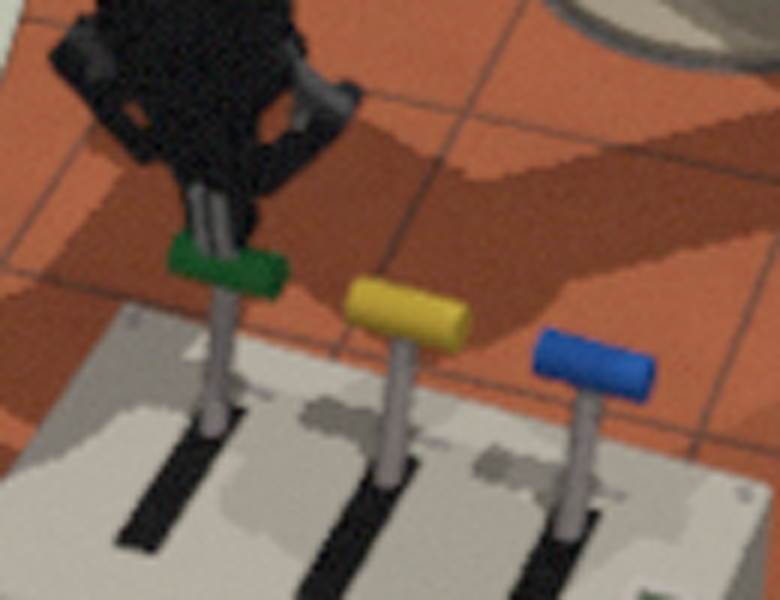

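Run:
```python
from h import *
im,d=cams.get_image("scene")
for v in range(160,182,1):
    u=216
    if True: print(v,u,im[v,u],world("scene",u,v,d[v,u]).round(4))
```

```text
160 216 [18 16 17] [ 0.5072 -0.0711  0.2298]
161 216 [14 16 20] [ 0.5063 -0.0719  0.2256]
162 216 [49 49 48] [ 0.506  -0.0724  0.222 ]
163 216 [79 76 74] [ 0.5012 -0.0752  0.2139]
164 216 [84 83 79] [ 0.503  -0.0746  0.2124]
165 216 [80 81 79] [ 0.5044 -0.0742  0.2105]
166 216 [82 81 79] [ 0.5037 -0.0749  0.2064]
167 216 [84 83 82] [ 0.5011 -0.0766  0.2004]
168 216 [85 84 82] [ 0.5062 -0.0742  0.2024]
169 216 [81 80 78] [ 0.5044 -0.0755  0.1971]
170 216 [75 73 74] [ 0.5027 -0.0767  0.192 ]
171 216 [73 72 68] [ 0.5034 -0.0767  0.1893]
172 216 [64 72 64] [ 0.5009 -0.0783  0.1833]
173 216 [43 73 48] [ 0.4966 -0.0809  0.1752]
174 216 [25 74 38] [ 0.4961 -0.0815  0.1712]
175 216 [25 73 38] [ 0.499  -0.0804  0.1708]
176 216 [33 73 41] [ 0.4985 -0.081   0.1667]
177 216 [51 70 50] [ 0.5021 -0.0794  0.1671]
178 216 [85 83 81] [ 0.4998 -0.081   0.1611]
179 216 [91 87 85] [ 0.4986 -0.082   0.1562]
180 216 [93 88 86] [ 0.5007 -0.0812  0.1551]
181 216 [92 88 84] [ 0.5007 -0.0815  0.1515]
```

Run:
```python
from h import *
np.set_printoptions(precision=4,suppress=True)
c=cams.calibration("wrist"); print(c)
im,d=cams.get_image("wrist"); cv2.imwrite("pics/w1.png",im[:,:,::-1])
c["view"]=np.linalg.inv(np.array(c["tool_from_camera"]))
for q in ["grip_right","grip_middle"]:
    r=cams.outline_of("wrist",q)
    if r:
        ys,xs=np.nonzero(r[0]["mask"]&(d>0)); P=np.array([world("wrist",x,y,d[y,x],c) for x,y in zip(xs,ys)])
        print(q,r[0]["p"],r[0]["box"],len(P),np.percentile(P,[5,50,95],axis=0))
```

```text
{'vertical_fov': 68.50273890546542, 'cx': 283.918723220467, 'cy': 208.06051910458814, 'k1': -0.05023900365627609, 'tool_from_camera': array([[-0.0001,  0.95  ,  0.3122,  0.0803],
       [ 1.    ,  0.0001, -0.    ,  0.0001],
       [-0.0001,  0.3122, -0.95  , -0.165 ],
       [ 0.    ,  0.    ,  0.    ,  1.    ]])}
grip_right 0.94 [0.5095, 0.541, 0.1504, 0.2471] 3139 [[-0.0049 -0.0198 -0.0191]
 [ 0.0073  0.0009 -0.0114]
 [ 0.0271  0.0214  0.0519]]
grip_middle 0.65 [0.2526, 0.5358, 0.1773, 0.2445] 4474 [[-0.0063 -0.0983 -0.0194]
 [ 0.006  -0.0762 -0.0146]
 [ 0.0258 -0.0563  0.045 ]]
```

View pics/w1.png

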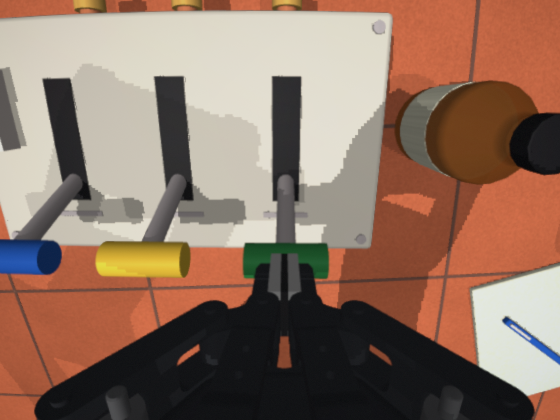

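Run:
```python
from h import *
c=cams.calibration("wrist"); im,d=cams.get_image("wrist")
c["view"]=np.linalg.inv(np.array(c["tool_from_camera"]))
for v in list(range(244,300,4)):
  print(v,[(im[v,u].tolist(),world("wrist",u,v,d[v,u],c).round(3).tolist()) for u in (279,292,262)])
```

```text
244 [([23, 63, 32], [0.008, -0.003, -0.008]), ([23, 62, 33], [0.008, 0.005, -0.009]), ([28, 66, 37], [0.008, -0.012, -0.009])]
248 [([23, 71, 34], [0.007, -0.003, -0.013]), ([24, 71, 35], [0.007, 0.004, -0.012]), ([25, 71, 36], [0.007, -0.012, -0.013])]
252 [([31, 77, 41], [0.006, -0.003, -0.015]), ([31, 76, 41], [0.006, 0.004, -0.015]), ([24, 76, 38], [0.007, -0.012, -0.016])]
256 [([80, 80, 79], [0.011, -0.002, -0.03]), ([80, 80, 79], [0.011, 0.004, -0.029]), ([28, 82, 42], [0.005, -0.012, -0.017])]
260 [([79, 78, 78], [0.012, -0.002, -0.035]), ([81, 80, 80], [0.012, 0.004, -0.035]), ([34, 88, 47], [0.003, -0.012, -0.018])]
264 [([79, 78, 78], [0.011, -0.002, -0.037]), ([80, 80, 79], [0.011, 0.004, -0.038]), ([20, 26, 24], [0.008, -0.011, -0.032])]
268 [([79, 78, 78], [0.011, -0.002, -0.041]), ([81, 80, 80], [0.011, 0.004, -0.041]), ([18, 20, 23], [0.007, -0.01, -0.034])]
272 [([78, 77, 77], [0.012, -0.002, -0.046]), ([81, 81, 80], [0.012, 0.004, -0.046]), ([20, 21, 22], [0.008, -0.01, -0.039])]
276 [([79, 77, 78], [0.08, 0.0, -0.165]), ([80, 79, 79], [0.011, 0.004, -0.048]), ([20, 20, 22], [0.007, -0.01, -0.042])]
280 [([79, 78, 78], [0.011, -0.002, -0.052]), ([80, 80, 80], [0.011, 0.003, -0.052]), ([20, 21, 23], [0.008, -0.01, -0.046])]
284 [([78, 77, 77], [0.011, -0.002, -0.054]), ([81, 80, 80], [0.011, 0.003, -0.055]), ([19, 20, 23], [0.007, -0.009, -0.048])]
288 [([77, 77, 77], [0.011, -0.002, -0.057]), ([80, 79, 79], [0.012, 0.003, -0.058]), ([18, 20, 22], [0.008, -0.009, -0.052])]
292 [([98, 98, 97], [0.01, -0.002, -0.059]), ([100, 100, 100], [0.011, 0.003, -0.059]), ([19, 20, 22], [0.012, -0.008, -0.061])]
296 [([100, 100, 99], [0.009, -0.002, -0.06]), ([33, 34, 35], [0.013, 0.003, -0.065]), ([20, 21, 23], [0.014, -0.008, -0.067])]
```

The wrist depth shows the closed fingertips ending about 28 mm behind the nominal TCP, at tool z of about -0.029. They are passing just over the green grip at (285,260) without touching it. I'll back off, lower, and approach again.

Emit:
{"name": "move_arm", "arguments": {
  "jaw": [0,0,0,0,0,0,0],
  "dp": [
    [-1.5,0,0],
    [-1.5,0,0],
    [0,0,0],
    [0,0,1.4],
    [0,0,1.4],
    [0,0,0],
    [0,0,0]
  ],
  "turn": [
    [0,0,0],
    [0,0,0],
    [0,0,0],
    [0,0,0],
    [0,0,0],
    [0,0,0],
    [0,0,0]
  ]
}}

```text
time_s: 6.97
position: [0.4625, -0.0783, 0.1306]
tool_rot: [[0.999, -0.045, -0.001], [-0.045, -0.999, 0.0], [-0.001, -0.0, -1.0]]
ft_force: [0.4, -0.3, 0.5]
grip_width: 0.0003
gripper_force: 0.0
```

Emit:
{"name": "move_arm", "arguments": {
  "jaw": [0,0,0,0],
  "dp": [
    [0.4,0,0],
    [0.4,0,0],
    [0,0,0],
    [0,0,0]
  ],
  "turn": [
    [0,0,0],
    [0,0,0],
    [0,0,0],
    [0,0,0]
  ]
}}

```text
time_s: 7.3
position: [0.4707, -0.0786, 0.131]
tool_rot: [[0.999, -0.044, 0.001], [-0.044, -0.999, -0.0], [0.001, 0.0, -1.0]]
ft_force: [-0.5, -0.4, 0.6]
grip_width: -0.0
gripper_force: 0.0
```

Emit:
{"name": "move_arm", "arguments": {
  "jaw": [0,0,0,0],
  "dp": [
    [0.2,0,0],
    [0.1,0,0],
    [0,0,0],
    [0,0,0]
  ],
  "turn": [
    [0,0,0],
    [0,0,0],
    [0,0,0],
    [0,0,0]
  ]
}}

```text
time_s: 7.63
position: [0.4731, -0.0787, 0.1307]
tool_rot: [[0.999, -0.045, -0.0], [-0.045, -0.999, -0.0], [-0.0, 0.0, -1.0]]
ft_force: [-2.9, 0.2, 2.9]
grip_width: 0.0002
gripper_force: 1.5
```

Emit:
{"name": "move_arm", "arguments": {
  "jaw": [0,0,0,0,0,0,0,0],
  "dp": [
    [-0.8,0,0],
    [0,0,0],
    [0,0,0.6],
    [0,0,0.5],
    [0,0,0],
    [0.5,0,0],
    [0.3,0,0],
    [0,0,0]
  ],
  "turn": [
    [0,0,0],
    [0,0,0],
    [0,0,0],
    [0,0,0],
    [0,0,0],
    [0,0,0],
    [0,0,0],
    [0,0,0]
  ]
}}

```text
time_s: 8.3
position: [0.4737, -0.0788, 0.1196]
tool_rot: [[0.999, -0.044, -0.0], [-0.044, -0.999, -0.0], [-0.0, 0.0, -1.0]]
ft_force: [-1.3, -0.1, -0.5]
grip_width: 0.0001
gripper_force: 0.5
```

Emit:
{"name": "move_arm", "arguments": {
  "jaw": [0,0,0,0],
  "dp": [
    [0.1,0,0],
    [0.1,0,0],
    [0,0,0],
    [0,0,0]
  ],
  "turn": [
    [0,0,0],
    [0,0,0],
    [0,0,0],
    [0,0,0]
  ]
}}

```text
time_s: 8.63
position: [0.4751, -0.0788, 0.1197]
tool_rot: [[0.999, -0.045, -0.0], [-0.045, -0.999, -0.0], [-0.0, 0.0, -1.0]]
ft_force: [-2.8, -0.5, 2.2]
grip_width: -0.0
gripper_force: 1.5
```

Emit:
{"name": "move_arm", "arguments": {
  "jaw": [0,0,0,0],
  "dp": [
    [0.1,0,0],
    [0.1,0,0],
    [0,0,0],
    [0,0,0]
  ],
  "turn": [
    [0,0,0],
    [0,0,0],
    [0,0,0],
    [0,0,0]
  ]
}}

```text
time_s: 8.97
position: [0.477, -0.0789, 0.1197]
tool_rot: [[0.999, -0.045, -0.0], [-0.045, -0.999, 0.0], [-0.0, 0.0, -1.0]]
ft_force: [-5.0, 0.3, 4.2]
grip_width: 0.0002
gripper_force: 2.4
```

Emit:
{"name": "move_arm", "arguments": {
  "jaw": [0,0,0],
  "dp": [
    [0.1,0,0],
    [0,0,0],
    [0,0,0]
  ],
  "turn": [
    [0,0,0],
    [0,0,0],
    [0,0,0]
  ]
}}

```text
time_s: 9.22
position: [0.4779, -0.0789, 0.1197]
tool_rot: [[0.999, -0.045, -0.001], [-0.045, -0.999, 0.0], [-0.001, 0.0, -1.0]]
ft_force: [-5.6, -0.8, 4.9]
grip_width: -0.0001
gripper_force: 3.0
```

Emit:
{"name": "move_arm", "arguments": {
  "jaw": [0,0,0,0],
  "dp": [
    [0.1,0,-0.15],
    [0.1,0,-0.1],
    [0,0,0],
    [0,0,0]
  ],
  "turn": [
    [0,0,0],
    [0,0,0],
    [0,0,0],
    [0,0,0]
  ]
}}

```text
time_s: 9.55
position: [0.4797, -0.0788, 0.1216]
tool_rot: [[0.999, -0.045, -0.002], [-0.045, -0.999, 0.001], [-0.002, -0.001, -1.0]]
ft_force: [-5.4, 0.5, -2.9]
grip_width: -0.0002
gripper_force: 2.5
```

Emit:
{"name": "move_arm", "arguments": {
  "jaw": [0,0,0,0],
  "dp": [
    [0.1,0,-0.04],
    [0.1,0,-0.04],
    [0,0,0],
    [0,0,0]
  ],
  "turn": [
    [0,0,0],
    [0,0,0],
    [0,0,0],
    [0,0,0]
  ]
}}

```text
time_s: 9.88
position: [0.4813, -0.0788, 0.1223]
tool_rot: [[0.999, -0.045, -0.003], [-0.045, -0.999, 0.001], [-0.003, -0.001, -1.0]]
ft_force: [-7.0, 0.5, -3.7]
grip_width: -0.0002
gripper_force: 3.3
```

Run:
```python
from h import *
for q in ["grip_left","grip_middle","grip_right"]: print(q,grip(q))
```

```text
grip_left (0.54, 181, array([0.5058, 0.0817, 0.1736]))
grip_middle (0.61, 170, array([0.5014, 0.0038, 0.1735]))
grip_right (0.49, 177, array([ 0.5093, -0.0774,  0.1776]))
```

Emit:
{"name": "move_arm", "arguments": {
  "jaw": [0,0,0,0],
  "dp": [
    [0.1,0,-0.04],
    [0.1,0,-0.04],
    [0,0,0],
    [0,0,0]
  ],
  "turn": [
    [0,0,0],
    [0,0,0],
    [0,0,0],
    [0,0,0]
  ]
}}

```text
time_s: 10.52
position: [0.4828, -0.0788, 0.1229]
tool_rot: [[0.999, -0.044, -0.004], [-0.044, -0.999, 0.001], [-0.004, -0.001, -1.0]]
ft_force: [-8.9, -0.3, -2.5]
grip_width: -0.0002
gripper_force: 4.2
```

Emit:
{"name": "move_arm", "arguments": {
  "jaw": [0,0,0,0],
  "dp": [
    [0.1,0,-0.04],
    [0.1,0,-0.04],
    [0,0,0],
    [0,0,0]
  ],
  "turn": [
    [0,0,0],
    [0,0,0],
    [0,0,0],
    [0,0,0]
  ]
}}

```text
time_s: 10.85
position: [0.4843, -0.0788, 0.1235]
tool_rot: [[0.999, -0.044, -0.005], [-0.044, -0.999, 0.001], [-0.005, -0.001, -1.0]]
ft_force: [-9.2, -0.1, -2.7]
grip_width: 0.0004
gripper_force: 5.1
```

Emit:
{"name": "move_arm", "arguments": {
  "jaw": [0,0,0,0],
  "dp": [
    [0.1,0,-0.04],
    [0.1,0,-0.04],
    [0,0,0],
    [0,0,0]
  ],
  "turn": [
    [0,0,0],
    [0,0,0],
    [0,0,0],
    [0,0,0]
  ]
}}

```text
time_s: 11.18
position: [0.4858, -0.0788, 0.1241]
tool_rot: [[0.999, -0.044, -0.007], [-0.044, -0.999, 0.002], [-0.007, -0.001, -1.0]]
ft_force: [-12.4, -0.7, -3.1]
grip_width: -0.0002
gripper_force: 6.0
```

Run:
```python
from h import *
for q in ["grip_middle","grip_right"]: print(q,grip(q))
im,d=cams.get_image("scene"); a=cv2.resize(im[130:230,180:310],None,fx=6,fy=6,interpolation=cv2.INTER_CUBIC)
cv2.imwrite("pics/s3.png",a[:,:,::-1])
```

```text
grip_middle (0.71, 177, array([0.5009, 0.0028, 0.1731]))
grip_right (0.79, 156, array([ 0.5144, -0.0768,  0.1777]))
```

View pics/s3.png

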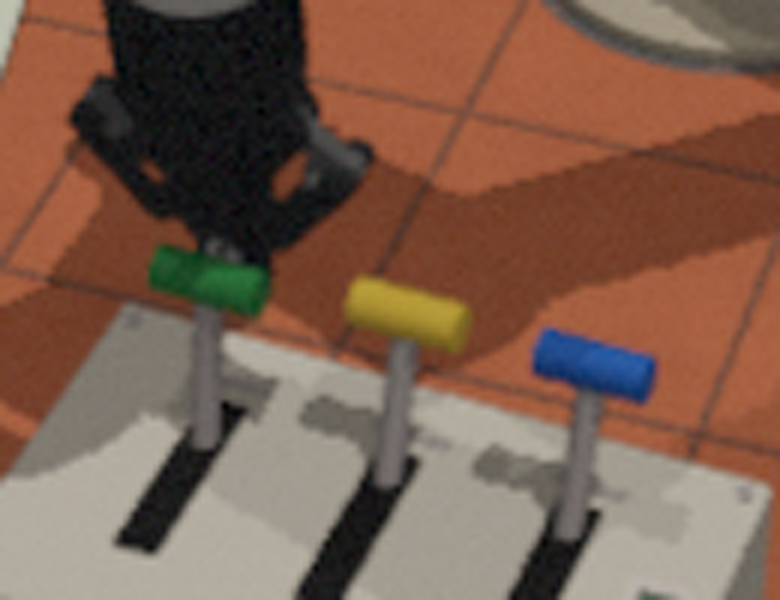

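Force is up to about 12 N with little travel, so the right lever looks blocked. I'll release it and check that it springs back.

Emit:
{"name": "move_arm", "arguments": {
  "jaw": [0,0,0,0,0],
  "dp": [
    [-1,0,0],
    [-1,0,0],
    [-1.5,0,0],
    [0,0,0],
    [0,0,0]
  ],
  "turn": [
    [0,0,0],
    [0,0,0],
    [0,0,0],
    [0,0,0],
    [0,0,0]
  ]
}}

```text
time_s: 11.85
position: [0.4541, -0.0781, 0.1258]
tool_rot: [[0.999, -0.045, 0.002], [-0.045, -0.999, -0.001], [0.002, 0.0, -1.0]]
ft_force: [0.6, -1.0, -0.1]
grip_width: 0.0001
gripper_force: 0.0
```

Run:
```python
from h import *
for q in ["grip_middle","grip_right"]: print(q,grip(q))
```

```text
grip_middle (0.68, 161, array([0.5014, 0.0017, 0.1732]))
grip_right (0.68, 113, array([ 0.5507, -0.2293,  0.1587]))
```

```bash
cat >> h.py <<'E'
def byhue(cam="scene"):
    im,d=cams.get_image(cam); h=cv2.cvtColor(im,cv2.COLOR_RGB2HSV); o={}
    ys,xs=np.nonzero((h[...,1]>120)&(h[...,2]>40)&(d>0)); 
    sel=[(x,y) for x,y in zip(xs,ys) if 130<y<260 and 170<x<320]
    P=np.array([world(cam,x,y,d[y,x]) for x,y in sel]); H=np.array([h[y,x,0] for x,y in sel])
    for n,lo,hi,y0 in (("L",100,125,.08),("M",20,33,0),("R",50,80,-.08)):
        m=(H>=lo)&(H<=hi)&(P[:,2]>.158)&(P[:,2]<.2)&(abs(P[:,1]-y0)<.04); o[n]=(m.sum(),np.median(P[m],0).round(4))
    return o
E
python3 - <<'E'
from h import *
print(byhue())
E
```

```text
Traceback (most recent call last):
  File "h.py", line 19, in byhue
    P=np.array([world(cam,x,y,d[y,x]) for x,y in sel]); H=np.array([h[y,x,0] for x,y in sel])
                ~~~~~^^^^^^^^^^^^^^^^
  File "h.py", line 4, in world
    c=c or cams.calibration(cam); f=210/np.tan(np.radians(c["vertical_fov"]/2))
           ~~~~~~~~~~~~~~~~^^^^^
ValueError: time passes only in moves, steps and waits
```

```bash
sed -i 's/^def world/C={}\ndef cal(cam):\n    if cam not in C: C[cam]=cams.calibration(cam)\n    return C[cam]\ndef world/; s/c=c or cams.calibration(cam)/c=c or cal(cam)/' h.py
python3 - <<'E'
from h import *
print(byhue(), observe()["time_s"])
E
```

```text
{'L': (np.int64(141), array([0.5049, 0.0808, 0.1746])), 'M': (np.int64(150), array([0.5004, 0.002 , 0.1737])), 'R': (np.int64(131), array([ 0.5032, -0.0775,  0.1774]))} 12.15
```

Run:
```python
from h import *
for q in ["grip_left","grip_middle","grip_right"]: print(q,grip(q,"top"))
print(byhue())
im,d=cams.get_image("scene"); a=cv2.resize(im[130:230,180:310],None,fx=6,fy=6,interpolation=cv2.INTER_CUBIC)
cv2.imwrite("pics/s4.png",a[:,:,::-1])
```

```text
grip_left None
grip_middle (0.55, 153, array([ 0.4937, -0.0008,  0.1751]))
grip_right None
{'L': (np.int64(140), array([0.505 , 0.0812, 0.1747])), 'M': (np.int64(149), array([0.5003, 0.002 , 0.174 ])), 'R': (np.int64(129), array([ 0.5025, -0.0779,  0.1771]))}
```

View pics/s4.png

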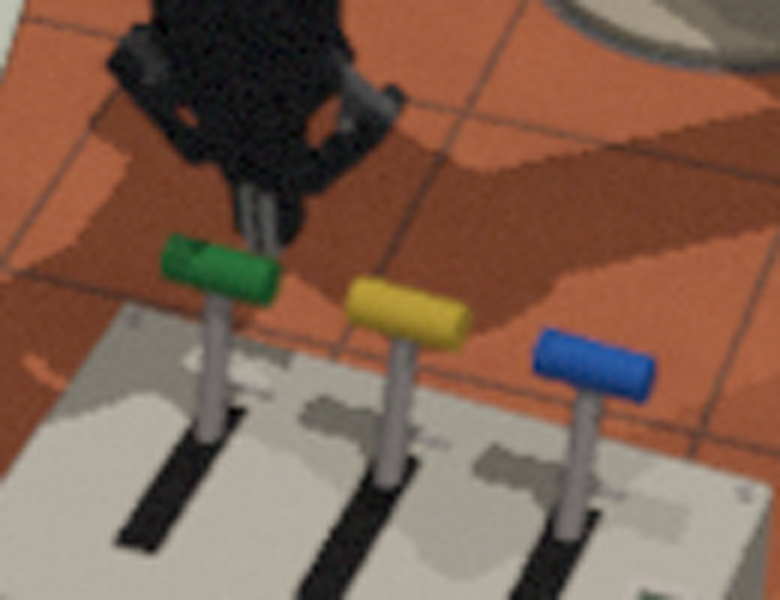

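Green sprang back most of the way, from (205,435) to (210,425) at the slot, and kept about 6 mm of play, so it is blocked. I'll try the middle lever next.

Emit:
{"name": "move_arm", "arguments": {
  "jaw": [0,0,0,0,0,0,0,0,0],
  "dp": [
    [0,-2,0],
    [0,-2,0],
    [0,-2,0],
    [0,-2,0],
    [0,0,0.5],
    [0,0,0],
    [1.0,0,0],
    [0.9,0,0],
    [0,0,0]
  ],
  "turn": [
    [0,0,0],
    [0,0,0],
    [0,0,0],
    [0,0,0],
    [0,0,0],
    [0,0,0],
    [0,0,0],
    [0,0,0],
    [0,0,0]
  ]
}}

```text
time_s: 13.3
position: [0.477, 0.0003, 0.1203]
tool_rot: [[0.999, -0.045, 0.001], [-0.045, -0.999, -0.0], [0.001, 0.0, -1.0]]
ft_force: [-0.0, 0.5, 0.8]
grip_width: 0.0004
gripper_force: 0.0
```

Emit:
{"name": "move_arm", "arguments": {
  "jaw": [0,0,0,0,0,0],
  "dp": [
    [0.2,0,0],
    [0.2,0,-0.05],
    [0.2,0,-0.08],
    [0.2,0,-0.08],
    [0,0,0],
    [0,0,0]
  ],
  "turn": [
    [0,0,0],
    [0,0,0],
    [0,0,0],
    [0,0,0],
    [0,0,0],
    [0,0,0]
  ]
}}

```text
time_s: 13.8
position: [0.4829, 0.0008, 0.1223]
tool_rot: [[0.999, -0.045, -0.002], [-0.045, -0.999, -0.0], [-0.002, 0.0, -1.0]]
ft_force: [-6.9, -1.3, 1.8]
grip_width: 0.0002
gripper_force: 3.0
```

Emit:
{"name": "move_arm", "arguments": {
  "jaw": [0,0,0,0],
  "dp": [
    [0.2,0,-0.08],
    [0.1,0,-0.04],
    [0,0,0],
    [0,0,0]
  ],
  "turn": [
    [0,0,0],
    [0,0,0],
    [0,0,0],
    [0,0,0]
  ]
}}

```text
time_s: 14.13
position: [0.485, 0.0008, 0.1232]
tool_rot: [[0.999, -0.045, -0.004], [-0.045, -0.999, 0.0], [-0.004, 0.0, -1.0]]
ft_force: [-9.5, -0.5, 2.2]
grip_width: -0.0001
gripper_force: 4.5
```

Emit:
{"name": "move_arm", "arguments": {
  "jaw": [0,0,0,0],
  "dp": [
    [0.2,0,-0.08],
    [0,0,0],
    [0,0,0],
    [0,0,0]
  ],
  "turn": [
    [0,0,0],
    [0,0,0],
    [0,0,0],
    [0,0,0]
  ]
}}

```text
time_s: 14.47
position: [0.4864, 0.0008, 0.1238]
tool_rot: [[0.999, -0.045, -0.006], [-0.045, -0.999, 0.0], [-0.006, -0.0, -1.0]]
ft_force: [-10.7, -1.1, 2.6]
grip_width: 0.0001
gripper_force: 5.5
```

The middle lever behaves the same way, so it is blocked too. Left lever next.

Emit:
{"name": "move_arm", "arguments": {
  "jaw": [0,0,0,0,0,0,0,0,0,0,0],
  "dp": [
    [-1,0,0],
    [-1,0,0],
    [-1.2,0,0.35],
    [0,-2,0],
    [0,-2,0],
    [0,-2,0],
    [0,-2,0],
    [0,0,0],
    [1.0,0,0],
    [1.0,0,0],
    [0,0,0]
  ],
  "turn": [
    [0,0,0],
    [0,0,0],
    [0,0,0],
    [0,0,0],
    [0,0,0],
    [0,0,0],
    [0,0,0],
    [0,0,0],
    [0,0,0],
    [0,0,0],
    [0,0,0]
  ]
}}

```text
time_s: 15.38
position: [0.4818, 0.0807, 0.121]
tool_rot: [[0.999, -0.045, 0.001], [-0.045, -0.999, -0.0], [0.001, -0.0, -1.0]]
ft_force: [0.5, 0.2, 0.6]
grip_width: -0.0001
gripper_force: 0.0
```

Emit:
{"name": "move_arm", "arguments": {
  "jaw": [0,0,0,0,0,0],
  "dp": [
    [0.2,0,0],
    [0.2,0,-0.05],
    [0.2,0,-0.08],
    [0.2,0,-0.08],
    [0,0,0],
    [0,0,0]
  ],
  "turn": [
    [0,0,0],
    [0,0,0],
    [0,0,0],
    [0,0,0],
    [0,0,0],
    [0,0,0]
  ]
}}

```text
time_s: 15.88
position: [0.4884, 0.0807, 0.1231]
tool_rot: [[0.999, -0.045, 0.0], [-0.045, -0.999, -0.0], [0.0, 0.0, -1.0]]
ft_force: [-1.9, 0.1, 1.5]
grip_width: -0.0
gripper_force: 1.1
```

Emit:
{"name": "move_arm", "arguments": {
  "jaw": [0,0,0,0,0],
  "dp": [
    [0.2,0,-0.08],
    [0.2,0,-0.08],
    [0.2,0,-0.08],
    [0,0,0],
    [0,0,0]
  ],
  "turn": [
    [0,0,0],
    [0,0,0],
    [0,0,0],
    [0,0,0],
    [0,0,0]
  ]
}}

```text
time_s: 16.3
position: [0.4946, 0.0805, 0.1254]
tool_rot: [[0.999, -0.045, 0.0], [-0.045, -0.999, 0.0], [0.0, -0.0, -1.0]]
ft_force: [-1.2, -1.0, 0.5]
grip_width: 0.0
gripper_force: 0.7
```

Emit:
{"name": "move_arm", "arguments": {
  "jaw": [0,0,0,0],
  "dp": [
    [0.2,0,-0.07],
    [0.2,0,-0.07],
    [0,0,0],
    [0,0,0]
  ],
  "turn": [
    [0,0,0],
    [0,0,0],
    [0,0,0],
    [0,0,0]
  ]
}}

```text
time_s: 16.63
position: [0.4986, 0.0803, 0.1268]
tool_rot: [[0.999, -0.045, 0.0], [-0.045, -0.999, 0.0], [0.0, -0.0, -1.0]]
ft_force: [-1.1, -1.0, 0.8]
grip_width: 0.0003
gripper_force: 0.6
```

The left lever moves freely at about 1 to 2 N, so I'll carry it along its arc.

Emit:
{"name": "move_arm", "arguments": {
  "jaw": [0,0,0,0,0,0,0,0,0,0,0,0],
  "dp": [
    [0.4,0,-0.12],
    [0.4,0,-0.11],
    [0.4,0,-0.1],
    [0.4,0,-0.085],
    [0.4,0,-0.07],
    [0.4,0,-0.06],
    [0.4,0,-0.045],
    [0.4,0,-0.03],
    [0.4,0,-0.02],
    [0.4,0,-0.01],
    [0.4,0,0],
    [0.4,0,0]
  ],
  "turn": [
    [0,0,0],
    [0,0,0],
    [0,0,0],
    [0,0,0],
    [0,0,0],
    [0,0,0],
    [0,0,0],
    [0,0,0],
    [0,0,0],
    [0,0,0],
    [0,0,0],
    [0,0,0]
  ]
}}

```text
time_s: 17.63
position: [0.5463, 0.0782, 0.1334]
tool_rot: [[0.999, -0.045, -0.001], [-0.045, -0.999, 0.0], [-0.001, -0.0, -1.0]]
ft_force: [-6.2, -0.0, 4.7]
grip_width: -0.0003
gripper_force: 3.1
```

Emit:
{"name": "move_arm", "arguments": {
  "jaw": [0,0,0,0,0,0,0,0,0,0,0],
  "dp": [
    [0.4,0,0.02],
    [0.4,0,0.04],
    [0.4,0,0.05],
    [0.4,0,0.06],
    [0.4,0,0.07],
    [0.4,0,0.08],
    [0.4,0,0.1],
    [0.4,0,0.11],
    [0.4,0,0.12],
    [0,0,0],
    [0,0,0]
  ],
  "turn": [
    [0,0,0],
    [0,0,0],
    [0,0,0],
    [0,0,0],
    [0,0,0],
    [0,0,0],
    [0,0,0],
    [0,0,0],
    [0,0,0],
    [0,0,0],
    [0,0,0]
  ]
}}

```text
time_s: 18.55
position: [0.5826, 0.0766, 0.127]
tool_rot: [[0.999, -0.045, 0.001], [-0.045, -0.999, -0.0], [0.001, 0.0, -1.0]]
ft_force: [-2.3, -1.2, 3.9]
grip_width: 0.0001
gripper_force: 1.8
```

Run:
```python
from h import *
print(byhue())
im,d=cams.get_image("scene"); a=cv2.resize(im[130:250,180:320],None,fx=5,fy=5,interpolation=cv2.INTER_CUBIC)
cv2.imwrite("pics/s5.png",a[:,:,::-1])
```

```text
{'L': (np.int64(184), array([0.611 , 0.0783, 0.178 ])), 'M': (np.int64(62), array([ 0.5053, -0.0125,  0.1777])), 'R': (np.int64(127), array([ 0.5019, -0.0774,  0.1768]))}
```

View pics/s5.png

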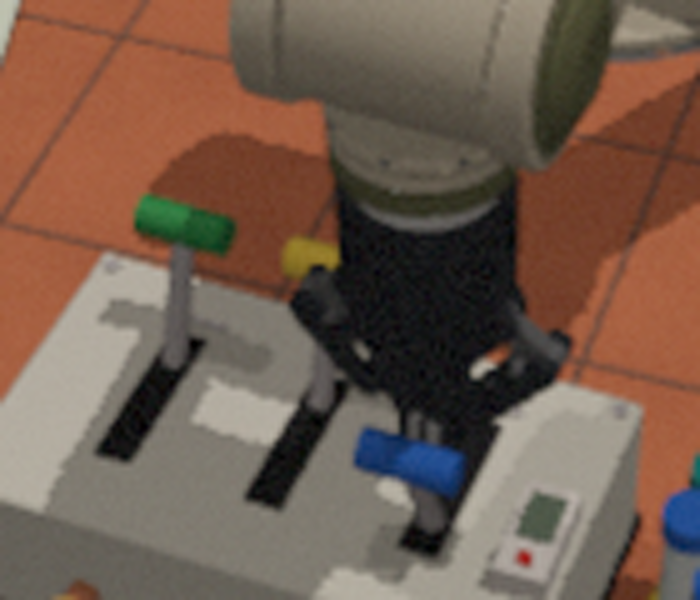

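Blue is about 106 mm across, with roughly 11 mm left; its rod at (430,510) is near the slot's far end.

Emit:
{"name": "move_arm", "arguments": {
  "jaw": [0,0,0,0,0,0],
  "dp": [
    [0.2,0,0.06],
    [0.2,0,0.06],
    [0.2,0,0.06],
    [0.2,0,0.06],
    [0,0,0],
    [0,0,0]
  ],
  "turn": [
    [0,0,0],
    [0,0,0],
    [0,0,0],
    [0,0,0],
    [0,0,0],
    [0,0,0]
  ]
}}

```text
time_s: 19.15
position: [0.5901, 0.0763, 0.1243]
tool_rot: [[0.999, -0.045, -0.0], [-0.045, -0.999, 0.0], [-0.0, -0.0, -1.0]]
ft_force: [-4.8, -0.2, 3.8]
grip_width: -0.0001
gripper_force: 2.4
```

Emit:
{"name": "move_arm", "arguments": {
  "jaw": [0,0,0,0,0],
  "dp": [
    [0.2,0,0.06],
    [0.2,0,0.06],
    [0,0,0],
    [0,0,0],
    [0,0,0]
  ],
  "turn": [
    [0,0,0],
    [0,0,0],
    [0,0,0],
    [0,0,0],
    [0,0,0]
  ]
}}

```text
time_s: 19.57
position: [0.5933, 0.0761, 0.1231]
tool_rot: [[0.999, -0.045, -0.002], [-0.045, -0.999, 0.0], [-0.002, 0.0, -1.0]]
ft_force: [-7.9, -1.2, 5.3]
grip_width: -0.0003
gripper_force: 4.5
```

Emit:
{"name": "move_arm", "arguments": {
  "jaw": [0,0,0,0],
  "dp": [
    [0.2,0,0.05],
    [0.1,0,0.03],
    [0,0,0],
    [0,0,0]
  ],
  "turn": [
    [0,0,0],
    [0,0,0],
    [0,0,0],
    [0,0,0]
  ]
}}

```text
time_s: 19.9
position: [0.5951, 0.0761, 0.1224]
tool_rot: [[0.999, -0.044, -0.005], [-0.044, -0.999, -0.0], [-0.005, 0.0, -1.0]]
ft_force: [-13.7, -0.5, 8.4]
grip_width: -0.0004
gripper_force: 7.9
```

Run:
```python
from h import *
print(byhue()["L"],observe()["ft_force"])
```

```text
(np.int64(187), array([0.6253, 0.0776, 0.1727])) [-13.33529608  -0.2079475    8.97388306]
```

The left lever is at its stop, at about 15 N and 117 mm plus flex. Back to the middle lever.

Emit:
{"name": "move_arm", "arguments": {
  "jaw": [0,0,0,0,0,0,0,0,0,0,0,0],
  "dp": [
    [-1,0,0],
    [-2,0,0],
    [-3,0,0],
    [-3,0,0],
    [-3,0,0],
    [-2.4,0,0.1],
    [0,0,0],
    [0,2.7,0],
    [0,2.7,0],
    [0,2.6,0],
    [0,0,0],
    [0,0,0]
  ],
  "turn": [
    [0,0,0],
    [0,0,0],
    [0,0,0],
    [0,0,0],
    [0,0,0],
    [0,0,0],
    [0,0,0],
    [0,0,0],
    [0,0,0],
    [0,0,0],
    [0,0,0],
    [0,0,0]
  ]
}}

```text
time_s: 20.95
position: [0.4508, 0.0014, 0.1214]
tool_rot: [[0.999, -0.047, 0.001], [-0.047, -0.999, 0.0], [0.001, -0.0, -1.0]]
ft_force: [-0.4, 0.5, 0.9]
grip_width: -0.0
gripper_force: 0.0
```

Run:
```python
from h import *
print(byhue())
```

```text
{'L': (np.int64(174), array([0.6208, 0.0781, 0.1747])), 'M': (np.int64(149), array([0.5075, 0.0017, 0.1768])), 'R': (np.int64(130), array([ 0.5024, -0.0785,  0.1767]))}
```

Emit:
{"name": "move_arm", "arguments": {
  "jaw": [0,0,0,0,0,0,0,0,0,0],
  "dp": [
    [1.5,0,0],
    [1.4,0,0],
    [0.2,0,0],
    [0.2,0,-0.05],
    [0.2,0,-0.07],
    [0.2,0,-0.07],
    [0.2,0,-0.07],
    [0.1,0,-0.03],
    [0,0,0],
    [0,0,0]
  ],
  "turn": [
    [0,0,0],
    [0,0,0],
    [0,0,0],
    [0,0,0],
    [0,0,0],
    [0,0,0],
    [0,0,0],
    [0,0,0],
    [0,0,0],
    [0,0,0]
  ]
}}

```text
time_s: 21.83
position: [0.4866, 0.0019, 0.1235]
tool_rot: [[0.999, -0.043, -0.007], [-0.043, -0.999, 0.001], [-0.007, -0.001, -1.0]]
ft_force: [-12.5, -0.1, 3.1]
grip_width: 0.0003
gripper_force: 5.7
```

Blocked at 12 N again, so the right lever must be the second one.

Emit:
{"name": "move_arm", "arguments": {
  "jaw": [0,0,0,0,0,0,0,0,0,0,0],
  "dp": [
    [-1,0,0],
    [-1,0,0],
    [-1.5,0,0.3],
    [0,2.7,0],
    [0,2.7,0],
    [0,2.6,0],
    [0,0,0],
    [1.2,0,0],
    [1.0,0,0],
    [0,0,0],
    [0,0,0]
  ],
  "turn": [
    [0,0,0],
    [0,0,0],
    [0,0,0],
    [0,0,0],
    [0,0,0],
    [0,0,0],
    [0,0,0],
    [0,0,0],
    [0,0,0],
    [0,0,0],
    [0,0,0]
  ]
}}

```text
time_s: 22.75
position: [0.473, -0.0778, 0.1211]
tool_rot: [[0.999, -0.043, -0.0], [-0.043, -0.999, 0.0], [-0.0, -0.0, -1.0]]
ft_force: [-0.6, 0.7, 0.5]
grip_width: -0.0001
gripper_force: 0.0
```

Emit:
{"name": "move_arm", "arguments": {
  "jaw": [0,0,0,0,0,0,0],
  "dp": [
    [0.2,0,0],
    [0.2,0,0],
    [0.2,0,-0.06],
    [0.2,0,-0.07],
    [0.2,0,-0.07],
    [0,0,0],
    [0,0,0]
  ],
  "turn": [
    [0,0,0],
    [0,0,0],
    [0,0,0],
    [0,0,0],
    [0,0,0],
    [0,0,0],
    [0,0,0]
  ]
}}

```text
time_s: 23.33
position: [0.4833, -0.0791, 0.1233]
tool_rot: [[0.999, -0.045, 0.0], [-0.045, -0.999, 0.0], [0.0, -0.0, -1.0]]
ft_force: [-1.8, -0.1, 1.2]
grip_width: -0.0003
gripper_force: 0.9
```

Emit:
{"name": "move_arm", "arguments": {
  "jaw": [0,0,0,0,0,0],
  "dp": [
    [0.2,0,-0.08],
    [0.2,0,-0.08],
    [0.2,0,-0.07],
    [0.2,0,-0.07],
    [0,0,0],
    [0,0,0]
  ],
  "turn": [
    [0,0,0],
    [0,0,0],
    [0,0,0],
    [0,0,0],
    [0,0,0],
    [0,0,0]
  ]
}}

```text
time_s: 23.83
position: [0.4915, -0.0795, 0.1263]
tool_rot: [[0.999, -0.045, 0.0], [-0.045, -0.999, -0.0], [0.0, 0.0, -1.0]]
ft_force: [-1.2, 1.0, -0.8]
grip_width: 0.0001
gripper_force: 0.4
```

The right lever is free now. Full sweep.

Emit:
{"name": "move_arm", "arguments": {
  "jaw": [0,0,0,0,0,0,0,0,0,0,0,0],
  "dp": [
    [0.4,0,-0.12],
    [0.4,0,-0.11],
    [0.4,0,-0.1],
    [0.4,0,-0.085],
    [0.4,0,-0.07],
    [0.4,0,-0.06],
    [0.4,0,-0.045],
    [0.4,0,-0.03],
    [0.4,0,-0.02],
    [0.4,0,-0.01],
    [0.4,0,0],
    [0.4,0,0]
  ],
  "turn": [
    [0,0,0],
    [0,0,0],
    [0,0,0],
    [0,0,0],
    [0,0,0],
    [0,0,0],
    [0,0,0],
    [0,0,0],
    [0,0,0],
    [0,0,0],
    [0,0,0],
    [0,0,0]
  ]
}}

```text
time_s: 24.83
position: [0.5391, -0.0817, 0.133]
tool_rot: [[0.999, -0.045, -0.001], [-0.045, -0.999, -0.0], [-0.001, 0.0, -1.0]]
ft_force: [-6.1, -0.1, 5.6]
grip_width: -0.0001
gripper_force: 3.4
```

Emit:
{"name": "move_arm", "arguments": {
  "jaw": [0,0,0,0,0,0,0,0,0,0,0],
  "dp": [
    [0.4,0,0.02],
    [0.4,0,0.04],
    [0.4,0,0.05],
    [0.4,0,0.06],
    [0.4,0,0.07],
    [0.4,0,0.08],
    [0.4,0,0.1],
    [0.4,0,0.11],
    [0.4,0,0.12],
    [0,0,0],
    [0,0,0]
  ],
  "turn": [
    [0,0,0],
    [0,0,0],
    [0,0,0],
    [0,0,0],
    [0,0,0],
    [0,0,0],
    [0,0,0],
    [0,0,0],
    [0,0,0],
    [0,0,0],
    [0,0,0]
  ]
}}

```text
time_s: 25.75
position: [0.5754, -0.0834, 0.1265]
tool_rot: [[0.999, -0.045, 0.0], [-0.045, -0.999, -0.0], [0.0, 0.0, -1.0]]
ft_force: [-3.4, 0.0, 4.0]
grip_width: 0.0002
gripper_force: 1.7
```

Emit:
{"name": "move_arm", "arguments": {
  "jaw": [0,0,0,0,0,0],
  "dp": [
    [0.2,0,0.06],
    [0.2,0,0.06],
    [0.2,0,0.06],
    [0.2,0,0.06],
    [0,0,0],
    [0,0,0]
  ],
  "turn": [
    [0,0,0],
    [0,0,0],
    [0,0,0],
    [0,0,0],
    [0,0,0],
    [0,0,0]
  ]
}}

```text
time_s: 26.25
position: [0.583, -0.0836, 0.1238]
tool_rot: [[0.999, -0.045, -0.0], [-0.045, -0.999, -0.0], [-0.0, 0.0, -1.0]]
ft_force: [-4.1, -0.8, 3.2]
grip_width: 0.0001
gripper_force: 2.2
```

Emit:
{"name": "move_arm", "arguments": {
  "jaw": [0,0,0,0,0],
  "dp": [
    [0.2,0,0.06],
    [0.2,0,0.06],
    [0,0,0],
    [0,0,0],
    [0,0,0]
  ],
  "turn": [
    [0,0,0],
    [0,0,0],
    [0,0,0],
    [0,0,0],
    [0,0,0]
  ]
}}

```text
time_s: 26.67
position: [0.5858, -0.0837, 0.1227]
tool_rot: [[0.999, -0.045, -0.003], [-0.045, -0.999, 0.0], [-0.003, -0.0, -1.0]]
ft_force: [-9.7, -0.7, 7.2]
grip_width: -0.0003
gripper_force: 6.1
```

Emit:
{"name": "move_arm", "arguments": {
  "jaw": [0,0,0,0],
  "dp": [
    [0.2,0,0.05],
    [0,0,0],
    [0,0,0],
    [0,0,0]
  ],
  "turn": [
    [0,0,0],
    [0,0,0],
    [0,0,0],
    [0,0,0]
  ]
}}

```text
time_s: 27.0
position: [0.587, -0.0838, 0.1223]
tool_rot: [[0.999, -0.045, -0.005], [-0.045, -0.999, 0.0], [-0.005, -0.0, -1.0]]
ft_force: [-14.0, -0.4, 9.8]
grip_width: 0.0
gripper_force: 8.4
```

The right lever is at its stop. Back to the middle.

Emit:
{"name": "move_arm", "arguments": {
  "jaw": [0,0,0,0,0,0,0,0,0,0,0,0],
  "dp": [
    [-1,0,0],
    [-2,0,0],
    [-3,0,0],
    [-3,0,0],
    [-3,0,0],
    [-1.8,0,0.1],
    [0,0,0],
    [0,-2.7,0],
    [0,-2.7,0],
    [0,-2.6,0],
    [0,0,0],
    [0,0,0]
  ],
  "turn": [
    [0,0,0],
    [0,0,0],
    [0,0,0],
    [0,0,0],
    [0,0,0],
    [0,0,0],
    [0,0,0],
    [0,0,0],
    [0,0,0],
    [0,0,0],
    [0,0,0],
    [0,0,0]
  ]
}}

```text
time_s: 28.0
position: [0.4558, 0.003, 0.1212]
tool_rot: [[0.999, -0.042, 0.001], [-0.042, -0.999, 0.0], [0.001, -0.0, -1.0]]
ft_force: [-0.2, -0.1, 0.0]
grip_width: 0.0001
gripper_force: 0.0
```

Run:
```python
from h import *
print(byhue())
```

```text
{'L': (np.int64(175), array([0.6209, 0.0779, 0.1747])), 'M': (np.int64(147), array([0.5068, 0.0017, 0.1768])), 'R': (np.int64(150), array([ 0.6124, -0.0821,  0.1745]))}
```

Emit:
{"name": "move_arm", "arguments": {
  "jaw": [0,0,0,0,0,0,0,0,0,0],
  "dp": [
    [1.5,0,0],
    [1.2,0,0],
    [0.2,0,0],
    [0.2,0,-0.05],
    [0.2,0,-0.07],
    [0.2,0,-0.07],
    [0.2,0,-0.07],
    [0.2,0,-0.07],
    [0,0,0],
    [0,0,0]
  ],
  "turn": [
    [0,0,0],
    [0,0,0],
    [0,0,0],
    [0,0,0],
    [0,0,0],
    [0,0,0],
    [0,0,0],
    [0,0,0],
    [0,0,0],
    [0,0,0]
  ]
}}

```text
time_s: 28.88
position: [0.4939, 0.0004, 0.1246]
tool_rot: [[0.999, -0.045, 0.0], [-0.045, -0.999, -0.0], [0.0, 0.0, -1.0]]
ft_force: [-1.5, -1.9, -0.6]
grip_width: 0.0002
gripper_force: 0.6
```

Emit:
{"name": "move_arm", "arguments": {
  "jaw": [0,0,0,0,0,0,0,0,0,0,0,0],
  "dp": [
    [0.4,0,-0.12],
    [0.4,0,-0.11],
    [0.4,0,-0.1],
    [0.4,0,-0.085],
    [0.4,0,-0.07],
    [0.4,0,-0.06],
    [0.4,0,-0.045],
    [0.4,0,-0.03],
    [0.4,0,-0.02],
    [0.4,0,-0.01],
    [0.4,0,0],
    [0.4,0,0]
  ],
  "turn": [
    [0,0,0],
    [0,0,0],
    [0,0,0],
    [0,0,0],
    [0,0,0],
    [0,0,0],
    [0,0,0],
    [0,0,0],
    [0,0,0],
    [0,0,0],
    [0,0,0],
    [0,0,0]
  ]
}}

```text
time_s: 29.88
position: [0.5421, -0.0017, 0.131]
tool_rot: [[0.999, -0.045, 0.0], [-0.045, -0.999, 0.0], [0.0, -0.0, -1.0]]
ft_force: [-1.8, -0.6, 0.6]
grip_width: 0.0004
gripper_force: 0.9
```

Emit:
{"name": "move_arm", "arguments": {
  "jaw": [0,0,0,0,0,0,0,0,0,0,0],
  "dp": [
    [0.4,0,0.02],
    [0.4,0,0.04],
    [0.4,0,0.05],
    [0.4,0,0.06],
    [0.4,0,0.07],
    [0.4,0,0.08],
    [0.4,0,0.1],
    [0.4,0,0.11],
    [0.4,0,0.12],
    [0,0,0],
    [0,0,0]
  ],
  "turn": [
    [0,0,0],
    [0,0,0],
    [0,0,0],
    [0,0,0],
    [0,0,0],
    [0,0,0],
    [0,0,0],
    [0,0,0],
    [0,0,0],
    [0,0,0],
    [0,0,0]
  ]
}}

```text
time_s: 30.8
position: [0.5779, -0.0033, 0.1242]
tool_rot: [[0.999, -0.045, -0.0], [-0.045, -0.999, 0.0], [-0.0, -0.0, -1.0]]
ft_force: [-0.5, 0.6, 0.3]
grip_width: -0.0001
gripper_force: 0.0
```

Emit:
{"name": "move_arm", "arguments": {
  "jaw": [0,0,0,0,0,0],
  "dp": [
    [0.2,0,0.06],
    [0.2,0,0.06],
    [0.2,0,0.06],
    [0.2,0,0.06],
    [0,0,0],
    [0,0,0]
  ],
  "turn": [
    [0,0,0],
    [0,0,0],
    [0,0,0],
    [0,0,0],
    [0,0,0],
    [0,0,0]
  ]
}}

```text
time_s: 31.3
position: [0.5857, -0.0036, 0.122]
tool_rot: [[0.999, -0.045, -0.0], [-0.045, -0.999, 0.0], [-0.0, -0.0, -1.0]]
ft_force: [-1.5, 0.2, 0.2]
grip_width: 0.0002
gripper_force: 0.4
```

Emit:
{"name": "move_arm", "arguments": {
  "jaw": [0,0,0,0,0],
  "dp": [
    [0.2,0,0.06],
    [0.2,0,0.06],
    [0,0,0],
    [0,0,0],
    [0,0,0]
  ],
  "turn": [
    [0,0,0],
    [0,0,0],
    [0,0,0],
    [0,0,0],
    [0,0,0]
  ]
}}

```text
time_s: 31.72
position: [0.5883, -0.0037, 0.1209]
tool_rot: [[0.999, -0.045, -0.004], [-0.045, -0.999, 0.0], [-0.004, -0.0, -1.0]]
ft_force: [-8.6, -0.2, 4.8]
grip_width: 0.0
gripper_force: 4.7
```

Run:
```python
from h import *
print(byhue())
```

```text
{'L': (np.int64(172), array([0.6208, 0.0781, 0.1747])), 'M': (np.int64(185), array([ 0.6191, -0.0021,  0.173 ])), 'R': (np.int64(149), array([ 0.6129, -0.0821,  0.1749]))}
```

Emit:
{"name": "move_arm", "arguments": {
  "jaw": [0,0,0,0],
  "dp": [
    [0.15,0,0.04],
    [0,0,0],
    [0,0,0],
    [0,0,0]
  ],
  "turn": [
    [0,0,0],
    [0,0,0],
    [0,0,0],
    [0,0,0]
  ]
}}

```text
time_s: 32.1
position: [0.5891, -0.0037, 0.1205]
tool_rot: [[0.999, -0.045, -0.005], [-0.045, -0.999, 0.0], [-0.005, -0.0, -1.0]]
ft_force: [-11.3, 0.0, 6.8]
grip_width: -0.0001
gripper_force: 6.4
```

Emit:
{"name": "move_arm", "arguments": {
  "jaw": [0,0,0,0],
  "dp": [
    [0.1,0,0.03],
    [0,0,0],
    [0,0,0],
    [0,0,0]
  ],
  "turn": [
    [0,0,0],
    [0,0,0],
    [0,0,0],
    [0,0,0]
  ]
}}

```text
time_s: 32.43
position: [0.5897, -0.0037, 0.1203]
tool_rot: [[0.999, -0.044, -0.006], [-0.044, -0.999, 0.0], [-0.006, 0.0, -1.0]]
ft_force: [-13.2, -0.3, 7.0]
grip_width: -0.0002
gripper_force: 7.6
```

Emit:
{"name": "move_arm", "arguments": {
  "jaw": [0,0,0,0,0,0,0,0,0],
  "dp": [
    [-1,0,0],
    [-2,0,0],
    [-3,0,0],
    [-3,0,0],
    [-3,0,0],
    [-2.5,0,-1],
    [-1,0,-2],
    [0,0,0],
    [0,0,0]
  ],
  "turn": [
    [0,0,0],
    [0,0,0],
    [0,0,0],
    [0,0,0],
    [0,0,0],
    [0,0,0],
    [0,0,0],
    [0,0,0],
    [0,0,0]
  ]
}}

```text
time_s: 33.18
position: [0.4382, 0.0027, 0.1512]
tool_rot: [[0.999, -0.045, 0.004], [-0.045, -0.999, -0.001], [0.004, 0.001, -1.0]]
ft_force: [0.7, 0.1, -0.7]
grip_width: -0.0
gripper_force: 0.0
```

Run:
```python
from h import *
print(byhue(),observe()["ft_force"])
im,d=cams.get_image("scene"); cv2.imwrite("pics/s6.png",im[:,:,::-1])
```

```text
{'L': (np.int64(176), array([0.6209, 0.0779, 0.175 ])), 'M': (np.int64(169), array([ 0.6168, -0.0019,  0.175 ])), 'R': (np.int64(148), array([ 0.6124, -0.0811,  0.1747]))} [-0.66410229  0.60994404 -0.86699354]
```

View pics/s6.png

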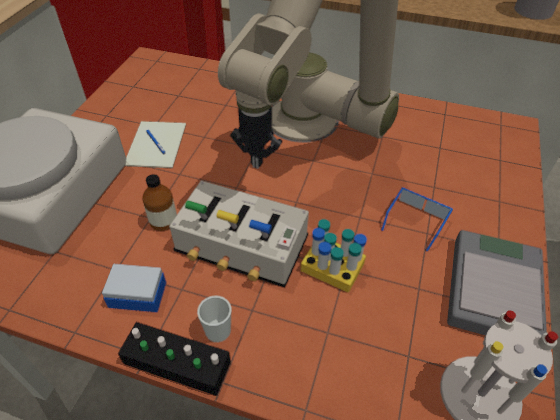

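All three levers are over: green (196,207), yellow (228,216) and blue (261,226). The timer and the other bystanders have not moved, and the arm is clear.

```bash
python3 -c "
from rig import ticket
print(ticket.close_job())"
```

```text
the job is handed in; nothing more can be done
None
```

All three levers are fully over at their stops, in the order left, right, middle. Peak push was about 17 N, the job was handed in at about 33 s, and nothing else on the bench moved.

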